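# Size a dowel in the hole gauge

### The job

Take the dowel that stands by itself on the turntable's side and find its size in the hole gauge: press it gently, upright, on the hole one size too small to feel that it is refused, then step down the row to the next larger hole, feel for it, and slide the dowel gently through, keeping hold of it until its foot stands on the base board. Leave it standing in that hole, let go, and leave the two spare dowels, the mug and the tools alone.

Things in the scene. Friction and masses are not known exactly. Their poses are not given: they have to be found in the camera images.
- gauge: gauge: wooden base board (240 x 85 mm, top 22 mm up), two end blocks and on them a steel plate 240 x 60 x 10 mm (top 82 mm up) with a row of four through holes 40 mm apart. Origin: on the counter under its centre; x across the row, y along it to the smallest hole. Plate is jammed 4 to 16 mm off centre towards +y, central in x. Soft rubber feet: all sinks 0.4 mm per N pressed, springs back
- hole0 (a point): the nominal centre of the mouth of the smallest hole (11.5 mm across), level with the plate's top, 82 mm above the counter; the point belongs to the stand, not the plate: as the plate has slid in the stand, the true hole lies 4 to 16 mm from it along the row, to +y of the gauge (same shift for all holes)
- hole1 (a point): the nominal centre of the mouth of the second hole (15.5 mm across), level with the plate's top, 82 mm above the counter; the point belongs to the stand, not the plate: as the plate has slid in the stand, the true hole lies 4 to 16 mm from it along the row, to +y of the gauge (same shift for all holes)
- hole2 (a point): the nominal centre of the mouth of the third hole (19.5 mm across), level with the plate's top, 82 mm above the counter; the point belongs to the stand, not the plate: as the plate has slid in the stand, the true hole lies 4 to 16 mm from it along the row, to +y of the gauge (same shift for all holes)
- hole3 (a point): the nominal centre of the mouth of the largest hole (23.5 mm across), level with the plate's top, 82 mm above the counter; the point belongs to the stand, not the plate: as the plate has slid in the stand, the true hole lies 4 to 16 mm from it along the row, to +y of the gauge (same shift for all holes)
- dowel14: loose upright round wooden dowel, 14 mm in diameter, 120 mm tall, rims of the foot bevelled 1 mm; origin: centre of its foot, z up along it. It fits hole1 and is too thick for hole0. The dowel to gauge is whichever of the three stands alone on the turntable's side (robot's right, y below -0.1); the two on the left (y above 0.1) are spares
- dowel18: loose upright round wooden dowel, 18 mm in diameter, 120 mm tall, rims of the foot bevelled 1 mm; origin: centre of its foot, z up along it. It fits hole2 and is too thick for hole1. The dowel to gauge is whichever of the three stands alone on the turntable's side (robot's right, y below -0.1); the two on the left (y above 0.1) are spares
- dowel22: loose upright round wooden dowel, 22 mm in diameter, 120 mm tall, rims of the foot bevelled 1 mm; origin: centre of its foot, z up along it. It fits hole3 and is too thick for hole2. The dowel to gauge is whichever of the three stands alone on the turntable's side (robot's right, y below -0.1); the two on the left (y above 0.1) are spares
- mug: bisque mug, 80 mm wide, 90 mm tall, standing on a fixed aluminium turntable (180 mm across, 40 mm high); origin: centre of its underside. To be left alone
- modeling_tool: yellow plastic modeling tool, 185 mm long, lying along its x; origin: under its middle. To be left alone
- pin_stub: wooden rolling pin stub, 48 mm thick, 145 mm long, lying along its x; origin: under its middle. To be left alone
- scraper: steel scraper, 100 x 55 mm, 10 mm high; origin: under its middle. To be left alone
- wood_rib: flat dark wooden rib, 108 x 45 x 7 mm; origin: under its middle. To be left alone
- slip_jar: lidded jar, 68 mm wide, 85 mm tall; origin: centre of its underside. To be left alone

How it is judged:
By the outcome, as a careful person would: the job done as asked, in the order asked, and still so for the second after the job is handed in, with the robot touching nothing.
It also fails if it takes over 64 s, if anything falls off the work surface, if the arm or the gripper's body presses on something with over 40 N, if the wrist force passes 120 N, or if a joint passes its speed limit or range.

### The arm

A 7-joint arm with a two-finger parallel gripper is mounted at the origin on the work surface. World frame = base frame: x ahead of the robot, y to its left, z up, the work surface at z = 0. Lengths are in m, angles in rad, forces in N, time in s.
With the tool pointing down it reaches from about 0.4 to 0.85 m from the base axis. Payload 4.5 kg.
Tool frame: the origin (TCP) lies at the very end of the fingers, on their centre line; the grasp point (between the pads) lies 19 mm behind it; z points along the fingers, y is the line along which they close (so a half turn about z gives the same grasp; the last joint's range is limited). The gripper opens to 88 mm and grips with 3 to 60 N. Pads are 18 mm wide; open, the fingers measure 123 mm over their backs; the gripper's body (75 mm by 187 mm) begins 45 mm behind the grasp point.
Start: joints at [-1.125, 0.689, -0.195, 1.565, 0.157, 0.902, -0.215], TCP at [0.25, 0.573, 0.239] pointing down, gripper open.
Joint ranges: [-3.01, 3.01], [-0.46, 2.08], [-1.47, 1.51], [0.13, 2.56], [-1, 4.14], [0.04, 2.09], [-2.66, 2.66]. Speed limits (rad/s): [2.57, 2.57, 3.14, 3.14, 3.14, 3.14, 3.14].

### API

Orientations are given as a unit quaternion [x, y, z, w].
In Python, from plant import r gives the robot as it stands. The module is installed in compiled form; this text tells all that it offers.
- The arm moves only by the tool step_arm, never from a script. Its argument "increments" is a list of rows, each a list of 2 entries, a list of its own where there are three numbers: the shift along the world's x, y, z in cm, then the turn, a rotation vector about the world's x, y, z in degrees. A call has exactly 10 rows; each row shifts and turns the commanded pose from where the row before left it; what a row does not reach is not made up. A row lasts 1/10 s, in which the tool goes at most 50 mm and 8.59 degrees, less where a joint would pass 70% of its speed; a pose out of reach is approached as far as the arm can. A call is refused whole if a number of a shift passes 5 or a number of a turn 8.59, either way. A call with a gripper value outside its range is refused whole. "fingers" is the opening, from 0 (shut) to 1 (fully open), set as the call begins (left out, the last holds). The fingers move at their own pace and stop on an object; "grip_force" is the grip in N (left out, the last holds). Time passes only in rows, so rows that do not move let the fingers close, or fill a call up. It gives the time, the measured TCP pose, the force, the opening and the grip force at its end, in the units of the state.
- r.get_state(): the state, without advancing time (a new reading comes with each control period).
- r.snapshot(name): name is "scene" or "top" or "wrist"; returns (picture, depth): 384x512x3 uint8, red, green, blue; 384x512 float32, m along the optical axis (not along the pixel's ray), 0 where there is no reading.
- r.calibration(name): a dict with "fov_y" (degrees; the focal length in pixels is half the picture's height over the tangent of half this angle, whatever the lens; pixels are square), "cx", "cy" (the principal point, pixels), "k1" (the pictures are not rectified: a ray, as slopes to the right and down, at radius r is drawn at 1 + k1 r^2 times it, then the intrinsics apply), "R" (3x3) and "t" (3): a world point X has camera coordinates R X + t. Camera axes: x right, y down, z forward; pixel columns grow to the right and rows downward; lengths in m; the calibration is good to about 2 mm. A picture is of the moment at which its call begins: read the wrist's pose just before it. calibration takes no time and is no camera call; for the wrist camera it gives the pose at the moment of the call.
- r.finish_job(): hands the job in; it is judged then, once.
The state is a dict: "clock": time; "q": joint angles; "qd": joint speeds; "joint_torque": joint torques, N m; "tool_pos": TCP position; "eef_rot": TCP orientation; "contact_force": force on the tool from outside, world axes, zero at the start; "moment": the same for the moment, N m; "opening": opening from 0.0 (shut) to 1.0 (fully open); "finger_force": force on a finger pad.
Only numpy, scipy, OpenCV 4.12 (cv2) and the standard library are available. Lean on these libraries where they do the work, as an engineer would, in place of code of your own. Each camera call takes 0.05 s, during which the arm holds its last target. There are 200 camera calls.

## Working session

There is one attempt and no reset: what is moved stays moved. The work goes in short steps, Python scripts to look and compute and a tool call to move; the robot and the scene stay as the last step left them, time stands still between calls to the robot, and variables do not carry over. Pictures are saved under pics/ and viewed, at most 10 in all, crops included, and the job is handed in when it is done.

Besides the shell and the picture viewer there is one more tool, called after ">>>" in YAML: its name, and indented under it one key for each argument. step_arm: Moves the arm, as the interface text tells. Its arguments: {"type":"object","properties":{"increments":{"type":"array","items":{"type":"array"}},"fingers":{"type":"number"},"grip_force":{"type":"number"}},"required":["increments"]}

```bash
mkdir -p pics; cat > h.py <<'E'
import numpy as np, cv2
from plant import r
def snap(n):
    c=r.calibration(n); im,d=r.snapshot(n); return im,d,c
def cloud(d,c):
    h,w=d.shape; f=h/2/np.tan(np.radians(c["fov_y"])/2)
    K=np.array([[f,0,c["cx"]],[0,f,c["cy"]],[0,0,1.]])
    v,u=np.mgrid[0:h,0:w].astype(float)
    p=cv2.undistortPoints(np.stack([u.ravel(),v.ravel()],1)[:,None],K,np.array([c["k1"],0,0,0.]))[:,0].reshape(h,w,2)
    X=np.dstack([p[...,0]*d,p[...,1]*d,d])
    W=(X-np.array(c["t"]))@np.array(c["R"]); W[d<=0]=np.nan
    return W
def save(n,im): cv2.imwrite("pics/"+n+".png",im[...,::-1])
E
python3 - <<'E'
from h import *
s=r.get_state();print({k:np.round(v,3).tolist() for k,v in s.items()})
ims=[]
for n in("top","scene"):
    im,d,c=snap(n); W=cloud(d,c); np.savez(n,im=im,W=W); ims.append(im)
    print(n,c)
save("a0",cv2.resize(np.vstack(ims),(400,600)) if 0 else ims[0]); save("a1",ims[1])
W=np.load("top.npz")["W"]
m=(W[...,2]>.1)&(W[...,2]<.14)
k,l,st,ce=cv2.connectedComponentsWithStats(m.astype(np.uint8))
for i in range(1,k):
    if st[i,4]>8: print(i,st[i],ce[i].round(),np.nanmean(W[l==i],0).round(4),np.ptp(W[l==i],0).round(3))
E
```

```text
{'clock': 0.0, 'q': [-1.125, 0.69, -0.195, 1.566, 0.157, 0.903, -0.215], 'qd': [0.0, 0.001, -0.0, 0.002, -0.0, -0.001, -0.003], 'joint_torque': [-0.001, -52.755, -1.267, -15.343, -0.053, 0.007, 0.0], 'tool_pos': [0.25, 0.572, 0.238], 'eef_rot': [0.204, 0.979, -0.001, -0.0], 'contact_force': [-0.132, 1.152, -0.825], 'moment': [-0.038, -0.034, -0.01], 'finger_force': 0.0, 'opening': 1.0}
top {'fov_y': 51.75259774454646, 'cx': 247.65694040376772, 'cy': 190.53293110459455, 'k1': -0.13532223706944613, 'R': array([[-0.01896175, -0.9998053 , -0.00546004],
       [-0.99074548,  0.01952347, -0.13432136],
       [ 0.13440181,  0.00286254, -0.99092278]]), 't': array([0.06611369, 0.59099351, 1.1585759 ])}
scene {'fov_y': 43.37614597694866, 'cx': 255.00221377885126, 'cy': 187.0664741216107, 'k1': 0.04809001425183932, 'R': array([[-0.12428254,  0.99201269,  0.02155606],
       [ 0.6286153 ,  0.09552646, -0.77182738],
       [-0.76772173, -0.0823742 , -0.63546663]]), 't': array([ 0.01854738, -0.29098392,  1.95739215])}
1 [358 158  41  29 335] [381. 173.] [ 0.6256 -0.3322  0.1195] [0.079 0.112 0.033]
2 [166 190   8   8  55] [169. 194.] [0.5773 0.277  0.1178] [0.02  0.019 0.021]
3 [  15  215   49   70 3199] [ 39. 250.] [0.4196 0.6599 0.1274] [0.2   0.141 0.037]
4 [176 223   6   6  31] [179. 226.] [0.4859 0.2508 0.1181] [0.015 0.013 0.016]
5 [356 229   7   5  25] [359. 231.] [ 0.461  -0.2579  0.1159] [0.012 0.013 0.022]
7 [ 30 341  38  33 610] [ 50. 358.] [0.11   0.6308 0.1186] [0.092 0.108 0.04 ]
9 [254 374  36  10 134] [271. 378.] [0.0602 0.0012 0.1182] [0.024 0.097 0.04 ]
```

View pics/a0.png

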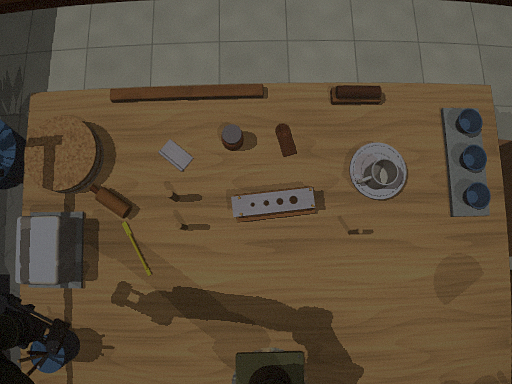

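View pics/a1.png

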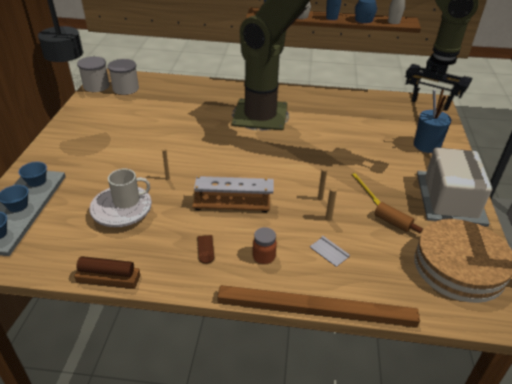

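The lone dowel is at top-view (359,231), the spares at (169,194) and (179,226), and the gauge holes run from (253,205), smallest, to (293,199), largest. Next I measure the gauge.

```bash
python3 - <<'E'
from h import *
z=np.load("top.npz");W=z["W"];im=z["im"]
sub=np.zeros(W.shape[:2],bool);sub[175:230,222:325]=1
m=sub&(W[...,2]>.07)&(W[...,2]<.1)
P=W[m];print(len(P),P.mean(0),np.median(P[:,2]))
(c,s,a)=cv2.minAreaRect((P[:,:2]*1000).astype(np.float32));print("plate",c,s,a)
g=im.astype(int).sum(2)
k,l,st,ce=cv2.connectedComponentsWithStats(((g<200)&sub).astype(np.uint8))
for i in range(1,k):
    if st[i,4]>3: print(st[i],ce[i].round(1),W[int(ce[i][1]),int(ce[i][0])].round(4))
z=np.load("scene.npz");W=z["W"]
m=(W[...,2]>.03)&(W[...,2]<.14)
for x,y in((.461,-.258),(.5773,.277),(.4859,.2508)):
    q=m&(np.hypot(W[...,0]-x,W[...,1]-y)<.03); v,u=np.nonzero(q)
    w=[np.ptp(W[vv,u[v==vv]][:,1])*1000 for vv in np.unique(v)]; print(len(v),np.median(w),np.bincount(v)[np.bincount(v)>0].mean(),W[q].mean(0))
E
```

```text
1599 [ 0.55163247 -0.01617275  0.08160531] 0.08158740438628352
plate (552.2244262695312, -18.08104705810547) (60.358306884765625, 240.98143005371094) 5.4923787117004395
[234 186  91  37 707] [287.3 205.8] [ 0.5416 -0.0589  0.0835]
[254 189   5   2   5] [256.  189.8] [ 0.6024  0.0285 -0.0031]
[226 196   5   4  10] [228.1 197.5] [ 0.5788  0.1168 -0.0028]
[289 196   9   8  53] [293.  199.4] [ 0.5657 -0.084   0.0212]
[276 198   7   7  35] [279.4 200.9] [ 0.5633 -0.0407  0.0234]
[227 201   4   3   7] [228.6 201.6] [ 0.566   0.1168 -0.001 ]
[264 200   5   6  23] [265.8 202.6] [0.5585 0.0021 0.018 ]
[251 203   4   4  12] [252.2 204.3] [0.5523 0.0423 0.0268]
111 10.506092828004077 4.269230769230769 [ 0.46340244 -0.25824162  0.08009033]
194 17.351972894138676 6.928571428571429 [0.58396423 0.28146804 0.08271473]
149 15.383724829627216 5.518518518518518 [0.49129993 0.25422426 0.08053296]
```

>>> step_arm:
  increments:
    - [[2, -4, 0.5], [0, 0, 0]]
    - [[2, -4, 0.5], [0, 0, 0]]
    - [[2, -4, 0.5], [0, 0, 0]]
    - [[2, -4, 0.5], [0, 0, 0]]
    - [[2, -4, 0.5], [0, 0, 0]]
    - [[2, -4, 0.5], [0, 0, 0]]
    - [[2, -4, 0.5], [0, 0, 0]]
    - [[2, -4, 0.5], [0, 0, 0]]
    - [[2, -4, 0.5], [0, 0, 0]]
    - [[2, -4, 0.5], [0, 0, 0]]

```text
clock: 1.1
tool_pos: [0.4505, 0.1709, 0.2888]
eef_rot: [0.204, 0.979, -0.0, -0.0]
contact_force: [0.5, 0.2, -0.1]
opening: 0.998
finger_force: 0.0
```

>>> step_arm:
  increments:
    - [[1.6, -2.6, 0], [0, 0, 5.82]]
    - [[1.6, -2.6, 0], [0, 0, 5.82]]
    - [[1.6, -2.6, 0], [0, 0, 5.82]]
    - [[1.6, -2.6, 0], [0, 0, 5.82]]
    - [[1.6, -2.6, 0], [0, 0, 5.82]]
    - [[1, -3, 0], [0, 0, 0]]
    - [[0, -2, 0], [0, 0, 0]]
    - [[0, 0, 0], [0, 0, 0]]
    - [[0, 0, 0], [0, 0, 0]]
    - [[0, 0, 0], [0, 0, 0]]

```text
clock: 2.1
tool_pos: [0.5399, -0.0053, 0.2888]
eef_rot: [-0.049, 0.999, 0.001, -0.0]
contact_force: [-0.4, 0.8, -0.2]
opening: 0.999
finger_force: 0.0
```

```bash
python3 - <<'E'
from h import *
s=r.get_state();print(s["tool_pos"],s["eef_rot"],s["contact_force"])
im,d,c=snap("wrist");W=cloud(d,c);np.savez("w1",im=im,W=W,d=d);save("w1",im)
print("cam",-np.array(c["R"]).T@c["t"],np.array(c["R"])[2],c["fov_y"])
E
```

```text
[ 0.53989562 -0.00528765  0.28877144] [-4.93127314e-02  9.98783199e-01  6.11242413e-04 -4.88315729e-05] [-0.402396    0.81332575 -0.19245216]
cam [ 0.45779607 -0.01322349  0.43488704] [ 0.31789068  0.03264489 -0.94756521] 63.84811971670497
```

View pics/w1.png

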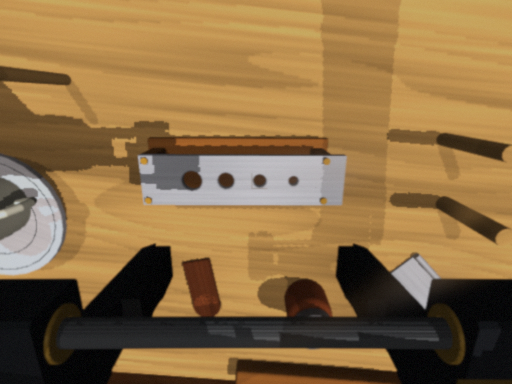

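The wrist view shows the holes at (191,180), (226,181), (260,181) and, smallest, (293,181). The target dowel is at upper left, around (70,78). Next I locate the holes on z = 0.082.

```bash
cat >> h.py <<'E'
def ray(c,uv,z):
    h=384; f=h/2/np.tan(np.radians(c["fov_y"])/2)
    K=np.array([[f,0,c["cx"]],[0,f,c["cy"]],[0,0,1.]])
    p=cv2.undistortPoints(np.array(uv,float).reshape(-1,1,2),K,np.array([c["k1"],0,0,0.]))[:,0]
    R=np.array(c["R"]);o=-R.T@np.array(c["t"]);D=np.c_[p,np.ones(len(p))]@R
    return o+D*((z-o[2])/D[:,2])[:,None]
E
python3 - <<'E'
from h import *
c=r.calibration("wrist");z=np.load("w1.npz");W=z["W"];im=z["im"]
g=cv2.cvtColor(im,cv2.COLOR_RGB2GRAY)
k,l,st,ce=cv2.connectedComponentsWithStats(((g<80)).astype(np.uint8)[160:200,150:335])
for i in range(1,k):
    if 20<st[i,4]<1000:
        b=st[i]; p=ce[i]+[150,160]; print(b,p.round(1),ray(c,[p],.082).round(4))
P=W[(abs(W[...,2]-.082)<.006)]; P=P[(abs(P[:,0]-.55)<.06)&(abs(P[:,1]+.02)<.15)]
print(np.median(P[:,2]),cv2.minAreaRect((P[:,:2]*1000).astype(np.float32)))
m=(W[...,2]>.1)&(W[...,2]<.125)&(np.hypot(W[...,0]-.463,W[...,1]+.258)<.05);print(m.sum(),W[m].mean(0) if m.any() else 0)
E
```

```text
[ 31  11  20  19 303] [190.7 179.9] [[ 0.5579 -0.0779  0.082 ]]
[ 69  13  14  15 167] [225.7 180.2] [[ 0.5543 -0.0368  0.082 ]]
[104  15  11  12  97] [259.2 180.3] [[0.5505 0.0027 0.082 ]]
[140  17   7   8  45] [293.1 180.4] [[0.5468 0.0426 0.082 ]]
0.08221963196199741 ((552.5110473632812, -17.073715209960938), (60.603214263916016, 241.0396270751953), 5.529595375061035)
203 [ 0.46164988 -0.25319403  0.10948019]
```

>>> step_arm:
  increments:
    - [[-1, -3, 0], [0, 0, 0]]
    - [[-1, -3, 0], [0, 0, 0]]
    - [[-1, -3, 0], [0, 0, 0]]
    - [[-1, -3, 0], [0, 0, 0]]
    - [[-1, -3, 0], [0, 0, 0]]
    - [[-1, -3, -1], [0, 0, 0]]
    - [[-1, -3, -1], [0, 0, 0]]
    - [[-1, -2, -2], [0, 0, 0]]
    - [[0, 0, 0], [0, 0, 0]]
    - [[0, 0, 0], [0, 0, 0]]

```text
clock: 3.15
tool_pos: [0.4607, -0.2357, 0.2489]
eef_rot: [-0.049, 0.999, 0.001, 0.0]
contact_force: [0.2, 0.8, 0.2]
opening: 0.996
finger_force: 0.0
```

```bash
python3 - <<'E'
from h import *
s=r.get_state();print(s["tool_pos"],s["eef_rot"],s["contact_force"])
im,d,c=snap("wrist");W=cloud(d,c);save("w2",im)
for lo in(.02,.05,.08,.105):
    m=(W[...,2]>lo)&(W[...,2]<lo+.02)&(np.hypot(W[...,0]-.463,W[...,1]+.258)<.05)
    v,u=np.nonzero(m);print(lo,m.sum(),u.mean() if m.any() else 0,v.mean() if m.any() else 0,W[m].mean(0).round(4),np.ptp(W[m],0).round(4) if m.any() else 0)
E
```

```text
[ 0.46072167 -0.23571981  0.24888531] [-4.87199898e-02  9.98812258e-01  6.50110338e-04  1.13120807e-04] [0.16482763 0.8139725  0.15520501]
0.02 39 234.82051282051282 163.43589743589743 [ 0.4563 -0.2585  0.0312] [0.0064 0.0137 0.0192]
0.05 48 233.54166666666666 168.85416666666666 [ 0.4562 -0.2582  0.0606] [0.0071 0.0134 0.0196]
0.08 68 231.41176470588235 175.39705882352942 [ 0.4562 -0.2585  0.0904] [0.0078 0.0139 0.0198]
0.105 224 228.49553571428572 186.40625 [ 0.46   -0.2591  0.1182] [0.0135 0.0135 0.0171]
```

View pics/w2.png

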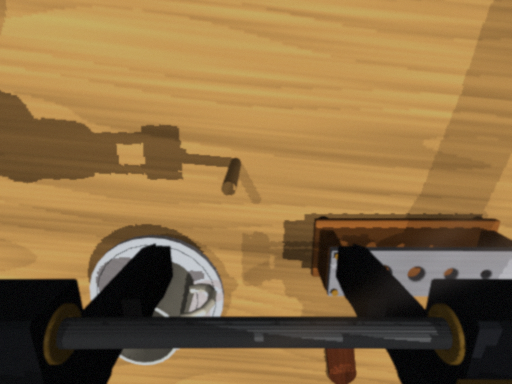

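The wrist view shows the dowel top at (229,187), about 14 mm wide, so it is dowel14. That means hole0 should refuse it and hole1 is its fit. I go down to grasp it.

>>> step_arm:
  increments:
    - [[0, -1.2, -1], [0, 0, 0]]
    - [[0, -1.1, -2], [0, 0, 0]]
    - [[0, 0, -2.5], [0, 0, 0]]
    - [[0, 0, -2.5], [0, 0, 0]]
    - [[0, 0, -2.5], [0, 0, 0]]
    - [[0, 0, -2.5], [0, 0, 0]]
    - [[0, 0, -2], [0, 0, 0]]
    - [[0, 0, -1.4], [0, 0, 0]]
    - [[0, 0, -1], [0, 0, 0]]
    - [[0, 0, 0], [0, 0, 0]]
  fingers: 0.5

```text
clock: 4.2
tool_pos: [0.4602, -0.2596, 0.0737]
eef_rot: [-0.049, 0.999, 0.0, -0.001]
contact_force: [-0.1, 0.1, -0.1]
opening: 0.504
finger_force: 0.0
```

>>> step_arm:
  increments:
    - [[0, 0, 0], [0, 0, 0]]
    - [[0, 0, 0], [0, 0, 0]]
    - [[0, 0, 0], [0, 0, 0]]
    - [[0, 0, 0], [0, 0, 0]]
    - [[0, 0, 0], [0, 0, 0]]
    - [[0, 0, 0], [0, 0, 0]]
    - [[0, 0, 0], [0, 0, 0]]
    - [[0, 0, 0], [0, 0, 0]]
    - [[0, 0, 0], [0, 0, 0]]
    - [[0, 0, 0], [0, 0, 0]]
  fingers: 0
  grip_force: 25

```text
clock: 5.2
tool_pos: [0.4605, -0.2604, 0.0752]
eef_rot: [-0.048, 0.999, -0.0, 0.0]
contact_force: [0.2, -0.1, 6.0]
opening: 0.148
finger_force: 25.0
```

>>> step_arm:
  increments:
    - [[0, 0, 0.5], [0, 0, 0]]
    - [[0, 0, 2], [0, 0, 0]]
    - [[0, 0, 3], [0, 0, 0]]
    - [[0, 0, 3], [0, 0, 0]]
    - [[0, 0, 3], [0, 0, 0]]
    - [[0, 0, 2], [0, 0, 0]]
    - [[0, 0, 0], [0, 0, 0]]
    - [[0, 0, 0], [0, 0, 0]]
    - [[1, 2, 0], [0, 0, 0]]
    - [[1.5, 4, 0], [0, 0, 0]]

```text
clock: 6.2
tool_pos: [0.4832, -0.2032, 0.2079]
eef_rot: [-0.044, 0.999, -0.001, -0.002]
contact_force: [0.8, 1.1, 0.1]
opening: 0.152
finger_force: 25.0
```

>>> step_arm:
  increments:
    - [[1.5, 4, 0], [0, 0, 0]]
    - [[1.5, 4, 0], [0, 0, 0]]
    - [[1.5, 4, 0], [0, 0, 0]]
    - [[1, 4, 0], [0, 0, 0]]
    - [[0.6, 4, 0], [0, 0, 0]]
    - [[0, 3, 0], [0, 0, 0]]
    - [[0, 1, -1], [0, 0, 0]]
    - [[0, 0.2, -1], [0, 0, 0]]
    - [[0, 0, 0], [0, 0, 0]]
    - [[0, 0, 0], [0, 0, 0]]

```text
clock: 7.2
tool_pos: [0.5455, 0.0392, 0.1887]
eef_rot: [-0.047, 0.999, -0.001, -0.001]
contact_force: [-0.4, 0.2, 0.2]
opening: 0.149
finger_force: 25.0
```

```bash
python3 - <<'E'
from h import *
s=r.get_state();print(s["tool_pos"],s["eef_rot"],s["contact_force"],s["moment"],s["opening"])
im,d,c=snap("wrist");W=cloud(d,c);np.savez("w3",im=im,W=W);save("w3",cv2.resize(im[60:330,130:410],None,fx=2,fy=2))
T=s["tool_pos"]
for lo in(.01,.03,.05):
    m=(W[...,2]>T[2]-.075+lo)&(W[...,2]<T[2]-.075+lo+.02)&(np.hypot(W[...,0]-T[0],W[...,1]-T[1])<.02)
    print(lo,m.sum(),W[m].mean(0)-T,np.ptp(W[m],0))
m=(abs(W[...,2]-.082)<.004)&(abs(W[...,0]-.55)<.06)&(abs(W[...,1]+.02)<.15);print(np.median(W[m][:,2]))
E
```

```text
[0.54551617 0.03916234 0.18869605] [-4.65231380e-02  9.98916100e-01 -8.61421450e-04 -1.21660767e-03] [-0.41707938  0.2062197   0.21933607] [ 0.02664618 -0.0237243  -0.0498901 ] 0.14930218580686624
0.01 196 [-0.00464573 -0.00051681 -0.05459764] [0.00646705 0.01348798 0.0199174 ]
0.03 252 [-0.00466357 -0.0004602  -0.03434034] [0.00646224 0.01342018 0.0198659 ]
0.05 339 [-0.00466612 -0.00038755 -0.01439359] [0.00664454 0.0133803  0.01968902]
0.08220025405884532
```

View pics/w3.png

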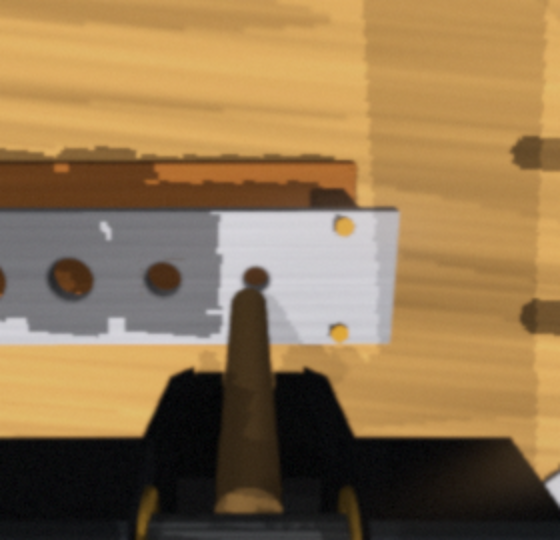

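The dowel hangs upright above the plate at crop (250,290), just short of hole0 at (257,277). Hole1 is at (163,278).

```bash
python3 - <<'E'
from h import *
s=r.get_state();print(s["tool_pos"],s["eef_rot"],s["contact_force"])
c=r.calibration("wrist");im=np.load("w3.npz")["im"]
g=cv2.cvtColor(im,cv2.COLOR_RGB2GRAY)
for n,x0,x1,t in(("h1",198,228,70),("h0",248,268,100)):
    a=g[188:215,x0:x1]; k,l,st,ce=cv2.connectedComponentsWithStats((a<t).astype(np.uint8))
    for i in range(1,k):
        b=st[i]
        if b[4]>15: q=[[b[0]+x0-.5,b[1]+188-.5],[b[0]+b[2]+x0-.5,b[1]+b[3]+188-.5]]; p=ray(c,[ce[i]+[x0,188]]+q,.082);print(n,b,ce[i]+[x0,188],p.round(4).tolist())
E
```

```text
[0.54596837 0.03937457 0.18925358] [-4.64540706e-02  9.98920050e-01 -6.74204359e-04 -5.47089223e-04] [ 0.62537656 -1.00913595 -0.82962559]
h1 [  4   4  18  16 213] [210.92018779 199.11267606] [[0.5509, 0.0027, 0.082], [0.5448, -0.0057, 0.082], [0.5579, 0.0105, 0.082]]
h0 [  0   6  16  21 252] [255.98015873 205.01984127] [[0.5527, 0.0421, 0.082], [0.5429, 0.0338, 0.082], [0.5609, 0.0495, 0.082]]
```

>>> step_arm:
  increments:
    - [[0.1, 0.3, 0], [0, 0, 0]]
    - [[0, 0, -0.8], [0, 0, 0]]
    - [[0, 0, -0.8], [0, 0, 0]]
    - [[0, 0, -0.6], [0, 0, 0]]
    - [[0, 0, -0.2], [0, 0, 0]]
    - [[0, 0, -0.1], [0, 0, 0]]
    - [[0, 0, 0], [0, 0, 0]]
    - [[0, 0, 0], [0, 0, 0]]
    - [[0, 0, 0], [0, 0, 0]]
    - [[0, 0, 0], [0, 0, 0]]

```text
clock: 8.25
tool_pos: [0.5473, 0.0448, 0.1649]
eef_rot: [-0.048, 0.999, 0.0, 0.0]
contact_force: [0.7, 0.3, -0.0]
opening: 0.149
finger_force: 25.0
```

>>> step_arm:
  increments:
    - [[0, -0.2, 0], [0, 0, 0]]
    - [[0, 0, 0], [0, 0, 0]]
    - [[0, 0, -0.2], [0, 0, 0]]
    - [[0, 0, -0.2], [0, 0, 0]]
    - [[0, 0, -0.1], [0, 0, 0]]
    - [[0, 0, -0.1], [0, 0, 0]]
    - [[0, 0, -0.1], [0, 0, 0]]
    - [[0, 0, 0], [0, 0, 0]]
    - [[0, 0, 0], [0, 0, 0]]
    - [[0, 0, 0], [0, 0, 0]]

```text
clock: 9.25
tool_pos: [0.5472, 0.0428, 0.1578]
eef_rot: [-0.048, 0.999, 0.0, 0.0]
contact_force: [0.6, 0.1, -0.5]
opening: 0.149
finger_force: 25.0
```

>>> step_arm:
  increments:
    - [[0, 0, -0.05], [0, 0, 0]]
    - [[0, 0, -0.05], [0, 0, 0]]
    - [[0, 0, -0.05], [0, 0, 0]]
    - [[0, 0, -0.05], [0, 0, 0]]
    - [[0, 0, -0.05], [0, 0, 0]]
    - [[0, 0, -0.05], [0, 0, 0]]
    - [[0, 0, 0], [0, 0, 0]]
    - [[0, 0, 0], [0, 0, 0]]
    - [[0, 0, 0], [0, 0, 0]]
    - [[0, 0, 0], [0, 0, 0]]

```text
clock: 10.25
tool_pos: [0.5474, 0.0428, 0.1551]
eef_rot: [-0.048, 0.999, 0.0, 0.0]
contact_force: [0.2, -0.4, 4.5]
opening: 0.149
finger_force: 25.0
```

>>> step_arm:
  increments:
    - [[0, 0, -0.05], [0, 0, 0]]
    - [[0, 0, -0.05], [0, 0, 0]]
    - [[0, 0, -0.05], [0, 0, 0]]
    - [[0, 0, 0], [0, 0, 0]]
    - [[0, 0, 0], [0, 0, 0]]
    - [[0, 0, 0], [0, 0, 0]]
    - [[0, 0, 0], [0, 0, 0]]
    - [[0, 0, 0], [0, 0, 0]]
    - [[0, 0, 0], [0, 0, 0]]
    - [[0, 0, 0], [0, 0, 0]]

```text
clock: 11.25
tool_pos: [0.5474, 0.0428, 0.1539]
eef_rot: [-0.048, 0.999, -0.0, 0.0]
contact_force: [-1.4, -0.1, 7.7]
opening: 0.149
finger_force: 25.0
```

Refused at 7.7 N with only the stand sinking. I lift and step to hole1.

>>> step_arm:
  increments:
    - [[0, 0, 0.4], [0, 0, 0]]
    - [[0, 0, 0.6], [0, 0, 0]]
    - [[0.1, -1, 0], [0, 0, 0]]
    - [[0.1, -1, 0], [0, 0, 0]]
    - [[0.1, -1, 0], [0, 0, 0]]
    - [[0.06, -0.97, 0], [0, 0, 0]]
    - [[0, 0, 0], [0, 0, 0]]
    - [[0, 0, -0.2], [0, 0, 0]]
    - [[0, 0, -0.2], [0, 0, 0]]
    - [[0, 0, 0], [0, 0, 0]]

```text
clock: 12.25
tool_pos: [0.5505, 0.0037, 0.1589]
eef_rot: [-0.049, 0.999, 0.0, -0.0]
contact_force: [-1.2, -0.0, 0.4]
opening: 0.152
finger_force: 25.0
```

>>> step_arm:
  increments:
    - [[0, 0, 0], [0, 0, 0]]
    - [[0, 0, -0.1], [0, 0, 0]]
    - [[0, 0, -0.1], [0, 0, 0]]
    - [[0, 0, -0.1], [0, 0, 0]]
    - [[0, 0, -0.05], [0, 0, 0]]
    - [[0, 0, -0.05], [0, 0, 0]]
    - [[0, 0, -0.05], [0, 0, 0]]
    - [[0, 0, 0], [0, 0, 0]]
    - [[0, 0, 0], [0, 0, 0]]
    - [[0, 0, 0], [0, 0, 0]]

```text
clock: 13.25
tool_pos: [0.5506, 0.0029, 0.1547]
eef_rot: [-0.048, 0.999, -0.0, -0.0]
contact_force: [0.3, -0.7, -0.2]
opening: 0.149
finger_force: 25.0
```

No force, and the foot is already 2 mm below the plate's top: it has entered. I slide it down gently.

>>> step_arm:
  increments:
    - [[0, 0, -0.1], [0, 0, 0]]
    - [[0, 0, -0.1], [0, 0, 0]]
    - [[0, 0, -0.1], [0, 0, 0]]
    - [[0, 0, -0.1], [0, 0, 0]]
    - [[0, 0, -0.1], [0, 0, 0]]
    - [[0, 0, -0.1], [0, 0, 0]]
    - [[0, 0, -0.1], [0, 0, 0]]
    - [[0, 0, 0], [0, 0, 0]]
    - [[0, 0, 0], [0, 0, 0]]
    - [[0, 0, 0], [0, 0, 0]]

```text
clock: 14.25
tool_pos: [0.5506, 0.003, 0.1476]
eef_rot: [-0.048, 0.999, -0.0, -0.0]
contact_force: [0.3, -2.0, -0.1]
opening: 0.151
finger_force: 25.0
```

>>> step_arm:
  increments:
    - [[0, -0.05, -0.1], [0, 0, 0]]
    - [[0, 0, -0.2], [0, 0, 0]]
    - [[0, 0, -0.2], [0, 0, 0]]
    - [[0, 0, -0.2], [0, 0, 0]]
    - [[0, 0, -0.2], [0, 0, 0]]
    - [[0, 0, -0.2], [0, 0, 0]]
    - [[0, 0, -0.2], [0, 0, 0]]
    - [[0, 0, -0.2], [0, 0, 0]]
    - [[0, 0, 0], [0, 0, 0]]
    - [[0, 0, 0], [0, 0, 0]]

```text
clock: 15.25
tool_pos: [0.5507, 0.0026, 0.1326]
eef_rot: [-0.048, 0.999, 0.0, -0.0]
contact_force: [-1.3, -0.5, -0.5]
opening: 0.149
finger_force: 25.0
```

>>> step_arm:
  increments:
    - [[0, 0, -0.3], [0, 0, 0]]
    - [[0, 0, -0.3], [0, 0, 0]]
    - [[0, 0, -0.3], [0, 0, 0]]
    - [[0, 0, -0.3], [0, 0, 0]]
    - [[0, 0, -0.3], [0, 0, 0]]
    - [[0, 0, -0.3], [0, 0, 0]]
    - [[0, 0, -0.3], [0, 0, 0]]
    - [[0, 0, -0.3], [0, 0, 0]]
    - [[0, 0, -0.3], [0, 0, 0]]
    - [[0, 0, 0], [0, 0, 0]]

```text
clock: 16.25
tool_pos: [0.5506, 0.0026, 0.1053]
eef_rot: [-0.048, 0.999, 0.0, -0.0]
contact_force: [-2.1, -0.7, -1.1]
opening: 0.152
finger_force: 25.0
```

>>> step_arm:
  increments:
    - [[0, 0, -0.1], [0, 0, 0]]
    - [[0, 0, -0.1], [0, 0, 0]]
    - [[0, 0, -0.1], [0, 0, 0]]
    - [[0, 0, -0.1], [0, 0, 0]]
    - [[0, 0, -0.1], [0, 0, 0]]
    - [[0, 0, -0.1], [0, 0, 0]]
    - [[0, 0, -0.1], [0, 0, 0]]
    - [[0, 0, 0], [0, 0, 0]]
    - [[0, 0, 0], [0, 0, 0]]
    - [[0, 0, 0], [0, 0, 0]]

```text
clock: 17.25
tool_pos: [0.5507, 0.0025, 0.0987]
eef_rot: [-0.048, 0.999, 0.0, -0.0]
contact_force: [-2.8, -0.5, 1.0]
opening: 0.151
finger_force: 25.0
```

>>> step_arm:
  increments:
    - [[-0.05, 0, -0.05], [0, 0, 0]]
    - [[0, 0, -0.05], [0, 0, 0]]
    - [[0, 0, -0.05], [0, 0, 0]]
    - [[0, 0, -0.05], [0, 0, 0]]
    - [[0, 0, -0.05], [0, 0, 0]]
    - [[0, 0, 0], [0, 0, 0]]
    - [[0, 0, 0], [0, 0, 0]]
    - [[0, 0, 0], [0, 0, 0]]
    - [[0, 0, 0], [0, 0, 0]]
    - [[0, 0, 0], [0, 0, 0]]

```text
clock: 18.25
tool_pos: [0.5505, 0.0026, 0.0963]
eef_rot: [-0.048, 0.999, 0.0, 0.0]
contact_force: [-1.3, -0.5, 2.9]
opening: 0.148
finger_force: 25.0
```

>>> step_arm:
  increments:
    - [[0, 0, -0.05], [0, 0, 0]]
    - [[0, 0, -0.05], [0, 0, 0]]
    - [[0, 0, 0], [0, 0, 0]]
    - [[0, 0, 0], [0, 0, 0]]
    - [[0, 0, 0], [0, 0, 0]]
    - [[0, 0, 0], [0, 0, 0]]
    - [[0, 0, 0], [0, 0, 0]]
    - [[0, 0, 0], [0, 0, 0]]
    - [[0, 0, 0], [0, 0, 0]]
    - [[0, 0, 0], [0, 0, 0]]

```text
clock: 19.25
tool_pos: [0.5505, 0.0026, 0.0954]
eef_rot: [-0.048, 0.999, 0.0, 0.0]
contact_force: [-0.9, -1.6, 5.7]
opening: 0.15
finger_force: 25.0
```

Contact with the base board is firm: 5.7 N, rising with depth. I ease off, release and rise.

>>> step_arm:
  increments:
    - [[0, 0, 0.1], [0, 0, 0]]
    - [[0, 0, 0], [0, 0, 0]]
    - [[0, 0, 0], [0, 0, 0]]
    - [[0, 0, 0], [0, 0, 0]]
    - [[0, 0, 0], [0, 0, 0]]
    - [[0, 0, 0], [0, 0, 0]]
    - [[0, 0, 0], [0, 0, 0]]
    - [[0, 0, 0], [0, 0, 0]]
    - [[0, 0, 0], [0, 0, 0]]
    - [[0, 0, 0], [0, 0, 0]]

```text
clock: 20.25
tool_pos: [0.5504, 0.0026, 0.0963]
eef_rot: [-0.048, 0.999, 0.0, 0.0]
contact_force: [0.8, -1.2, 3.1]
opening: 0.149
finger_force: 25.0
```

>>> step_arm:
  increments:
    - [[0, 0, 0], [0, 0, 0]]
    - [[0, 0, 0], [0, 0, 0]]
    - [[0, 0, 0], [0, 0, 0]]
    - [[0, 0, 0], [0, 0, 0]]
    - [[0, 0, 0], [0, 0, 0]]
    - [[0, 0, 0], [0, 0, 0]]
    - [[0, 0, 0], [0, 0, 0]]
    - [[0, 0, 0], [0, 0, 0]]
    - [[0, 0, 0], [0, 0, 0]]
    - [[0, 0, 0], [0, 0, 0]]
  fingers: 0.5

```text
clock: 21.25
tool_pos: [0.5502, 0.0026, 0.0963]
eef_rot: [-0.048, 0.999, 0.0, 0.0]
contact_force: [0.5, -0.5, 0.3]
opening: 0.497
finger_force: 0.0
```

>>> step_arm:
  increments:
    - [[0, 0, 0.3], [0, 0, 0]]
    - [[0, 0, 1], [0, 0, 0]]
    - [[0, 0, 2], [0, 0, 0]]
    - [[0, 0, 2], [0, 0, 0]]
    - [[0, 0, 2], [0, 0, 0]]
    - [[0, 0, 2], [0, 0, 0]]
    - [[0, 0, 2], [0, 0, 0]]
    - [[0, 0, 1], [0, 0, 0]]
    - [[0, 0, 0], [0, 0, 0]]
    - [[0, 0, 0], [0, 0, 0]]

```text
clock: 22.25
tool_pos: [0.5499, 0.0024, 0.2189]
eef_rot: [-0.048, 0.999, -0.0, -0.0]
contact_force: [0.4, 0.1, 0.2]
opening: 0.504
finger_force: 0.0
```

```bash
python3 - <<'E'
from h import *
s=r.get_state();print(s["tool_pos"],s["contact_force"])
im,d,c=snap("wrist");W=cloud(d,c);save("w4",im)
m=(W[...,2]>.12)&(W[...,2]<.16)&(np.hypot(W[...,0]-.55,W[...,1]-.003)<.03);print(m.sum(),np.nanmax(W[m][:,2]),W[m].mean(0),np.ptp(W[m],0))
E
```

```text
[0.54988664 0.00244445 0.21894019] [0.38864972 0.05496373 0.22460493]
372 0.1439890506225347 [0.54920979 0.00248586 0.13827561] [0.01446233 0.0135453  0.02374142]
```

View pics/w4.png

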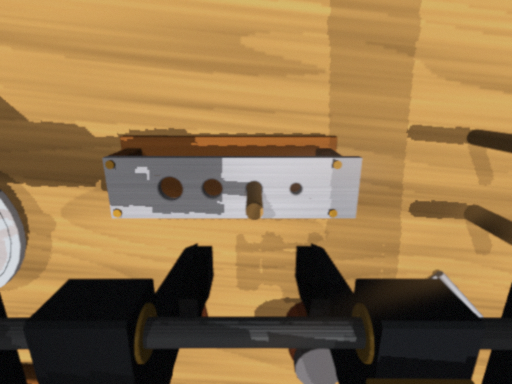

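The picture shows the dowel standing upright in hole1 at (255,195), next to the smallest hole at (296,188). Its top is about 142 mm up, which puts its foot on the base board, and the gripper is clear.

```bash
python3 -c "
from plant import r
print(r.finish_job())"
```

```text
the job is handed in; nothing more can be done
None
```

The 14 mm dowel was refused by the 11.5 mm hole at about 7.7 N, then slid through the 15.5 mm hole; it stands there released on the base board, and the job was handed in at about 22 s.

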